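# Fit the sample carousel onto its keyed drive shaft

### The job

Fit the orange sample carousel onto the keyed shaft of the sampler drive: turn it until its keyways line up with the shaft's two keys and lower it, without dropping it, until it sits fully down on the deck. Leave the white spare carousel where it stands.

Things in the scene. Friction and masses are not known exactly. Their poses are not given: they have to be found in the camera images.
- orange_carousel_grip (a point): Centre of the black grip bar of the loose ORANGE carousel (0.25 kg; round disc, 104 mm across, 34 mm high, 12 empty vial wells). The bar stands on its middle: 46 mm long (along x), 18 thick (y), 46 high. This point is on the axis, 57 mm above the carousel's underside, 23 mm above the disc's top. z up. Take the bar across its thickness, from above, fingertips clear of the disc.
- orange_carousel_bore (a point): Mouth of the bore, on the axis at the carousel's underside, 57 mm below the grip point, same axes. Bore 28 mm deep, 32 mm across, with two opposite keyways along x, 24 mm wide, 82 mm end to end: in line with the grip bar and the two black marks on the disc. Half a turn makes no difference.
- drive_seat (a point): On the axis of the sampler drive, at its black deck, 20 mm above the worktop. Low round grey housing, fixed, 112 mm across. A steel shaft, 22 mm across, stands 26 mm above the deck, z up, with two opposite keys along x: 70 mm end to end, 12 wide, 24 high, tops rounded. The carousel goes on with its x along this x, either way, to about 10 degrees and 6 mm; fully down, its underside is on the deck.
- white_carousel_grip (a point): The grip point of the loose WHITE spare carousel, alike in all but its colour; to be left alone.

How it is judged (in metres and radians):
At the end, for the whole second after the job is handed in: The orange carousel sits level (within 7 degrees) and at rest on the drive's deck (within 7 mm of fully down), over the shaft (axes within 15 mm) with its keyways on the keys (within 17 degrees); the white carousel is within 30 mm of where it stood (horizontal distance between orange_carousel_grip and drive_seat below 0.015 m and z of orange_carousel_grip in the frame of drive_seat below 0.064 m and angle between orange_carousel_grip's own z axis and vertical below 0.12 rad and angle between the x axis of orange_carousel_grip and the x axis of drive_seat, either way round below 0.3 rad and distance of white_carousel_grip from where it was at the start of the episode below 0.03 m and linear speed of orange_carousel below 0.02 m/s); the robot touches nothing.
It fails at once if the white carousel is moved by more than 30 mm (distance of white_carousel_grip from where it was at the start of the episode above 0.03 m).
It fails at once if the orange carousel is dropped (falls free of the fingers, faster than 0.6 m/s, as from about 20 mm) (linear speed of orange_carousel above 0.6 m/s and contact force between the fingers and orange_carousel below 0.05 N).
It also fails if it takes over 32 s, if anything falls off the work surface, if the arm or the gripper's body presses on something with over 40 N, if the wrist force passes 120 N, or if a joint passes its speed limit or range.

### The arm

A 6-joint arm with a two-finger parallel gripper is mounted at the origin on a cart in front of the work surface, level with it; the furniture and walls round the work are solid. World frame = base frame: x ahead of the robot, y to its left, z up, the work surface at z = 0. Lengths are in mm, angles in rad, forces in N, time in s.
With the tool pointing down it reaches from about 350 to 975 mm from the base axis. Payload 7.1 kg.
Tool frame: the origin (TCP) lies between the finger pads; the fingertips stand 19 mm ahead of it and the grasp point (between the pads) is the TCP (ctrl.tcp_to_tips is the distance from the TCP to the fingertips, in mm); z points along the fingers, y is the line along which they close (so a half turn about z gives the same grasp; the last joint's range is limited). The gripper opens to 88 mm and grips with 3 to 60 N. Pads are 20 mm wide; open, the fingers measure 115 mm over their backs; the gripper's body (75 mm by 178 mm) begins 61 mm behind the grasp point.
Start: joints at [1.258, 0.423, 1.63, -0, 1.089, -0.019], TCP at [180.963, 598.212, 218.275] pointing down, gripper open.
Joint ranges: [-3, 3], [-0.9, 2.11], [0.09, 2.58], [-1.31, 4.45], [0.11, 2.69], [-2.54, 2.54]. Speed limits (rad/s): [2.39, 2.39, 3.01, 3.14, 3.14, 3.14].

### API

Orientations are given as a rotation vector (axis times angle).
In Python, from workcell import status, optics, ctrl gives the robot as it stands. The module is installed in compiled form; this text tells all that it offers.
- The arm moves only by the shell command python3 -m inch 'ROWS'. ROWS is JSON, a list that holds one entry, the list of rows, each a list of 7 numbers: the shift along the tool's x, y, z in mm, then the turn, a rotation vector about the tool's x, y, z in rad, then the opening in per cent of the stroke, from 0 (shut) to 100 (fully open). A call has 1 to 20 rows; each row is the pose to reach, as a shift and turn from the pose commanded when the call began, along the tool's axes at that moment; what a row does not reach only later rows make up. A row lasts 1/10 s, in which the tool goes at most 50 mm and 8.59 degrees, less where a joint would pass 70% of its speed; a pose out of reach is approached as far as the arm can. A call with a gripper value outside its range is refused whole. The fingers move at their own pace and stop on an object; the grip force is fixed at half the most. Time passes only in rows, so rows that repeat a pose let the fingers close. It gives the time, the measured TCP pose, the force, the opening and the grip force at its end, in the units of the state.
- status.get_obs(): the state, without advancing time (a new reading comes with each control period).
- optics.get_image(name): name is "scene" or "top" or "wrist"; returns a dict with "frame" (384x512x3 uint8, red, green, blue), "fx", "fy", "cx", "cy" (pixels), "rvec" (rotation vector, rad) and "tvec" (3), from world to camera coordinates, as OpenCV has them; the wrist camera has in their place "hand_eye" (4x4, takes a point from camera to tool coordinates, whose origin is the TCP and whose axes are the flange's). Camera axes: x right, y down, z forward; pixel columns grow to the right and rows downward; lengths in mm; the calibration is good to about 2 mm. A picture is of the moment at which its call begins: read the wrist's pose just before it. There is no depth.
- ctrl.close_job(): hands the job in; it is judged then, once.
The state is a dict: "t": time; "qpos": joint angles; "qvel": joint speeds; "joint_torque": joint torques, N m; "ee_pos": TCP position; "orientation": TCP orientation; "ft_force": force on the tool from outside, world axes, zero at the start; "moment": the same for the moment, N m; "width": finger opening in mm; "grasp_force": force on a finger pad.
Only numpy, scipy, OpenCV 4.12 (cv2) and the standard library are available. Lean on these libraries where they do the work, as an engineer would, in place of code of your own. Each camera call takes 0.05 s, during which the arm holds its last target. There are 200 camera calls.

## Working session

There is one attempt and no reset: what is moved stays moved. The work goes in short steps, Python scripts to look and compute and a shell command to move; the robot and the scene stay as the last step left them, time stands still between calls to the robot, and variables do not carry over. Pictures are saved under pics/ and viewed, at most 10 in all, crops included, and the job is handed in when it is done.

```bash
mkdir -p pics
python3 - <<'E'
from workcell import status, optics
import cv2,numpy as np
o=status.get_obs();print(o['t'],o['ee_pos'],o['orientation'],o['width'])
a=[]
for n in("top","scene"):
    d=optics.get_image(n);np.savez('pics/'+n,**d);cv2.imwrite(f'pics/{n}0.png',d['frame'][...,::-1])
    print(n,d['fx'],d['cx'],d['cy'],d['rvec'],d['tvec'])
E
```

```text
0.0 [180.78745469 597.67754814 217.50788247] [-4.59770370e-01 -3.10750167e+00  2.43576769e-03] 87.86099405769515
top 403.8472663303107 249.9196868699021 191.1846858578641 [ 2.04984775 -2.16393576  0.23134237] [-226.37930308  479.05773286  817.48720107]
scene 441.93506745788966 251.21994292235144 197.00052524704822 [ 2.04673888 -1.02128378  0.51785831] [-467.62989093  178.72395086  697.18396177]
```

View pics/top0.png

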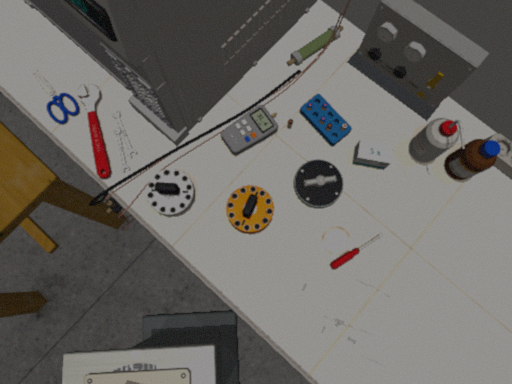

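View pics/scene0.png

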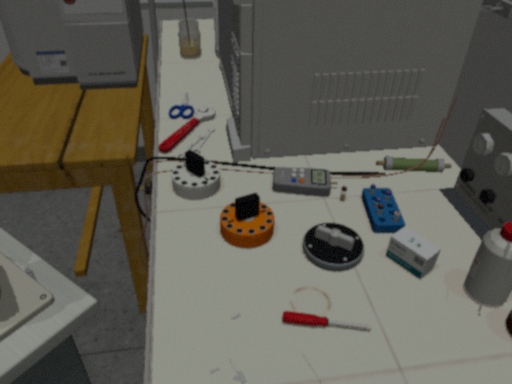

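The top view shows the orange carousel at about (250,209), the white one at (171,191) and the drive at (319,183), with its keys roughly horizontal in the image. I'll compute world positions next.

```bash
cat > h.py <<'E'
import numpy as np,cv2
def ray(d,uv,z):
    R=cv2.Rodrigues(np.array(d['rvec'],float))[0];t=np.array(d['tvec'],float).ravel()
    c=-R.T@t;v=R.T@np.array([(uv[0]-d['cx'])/d['fx'],(uv[1]-d['cy'])/d['fy'],1]);return c+v*(z-c[2])/v[2]
def proj(d,P):
    K=np.array([[d['fx'],0,d['cx']],[0,d['fy'],d['cy']],[0,0,1]],float)
    return cv2.projectPoints(np.array(P,float).reshape(-1,1,3),np.array(d['rvec'],float),np.array(d['tvec'],float),K,None)[0][:,0]
E
python3 - <<'E'
from h import *
for n,pts in(("top",dict(o=(250,209,34),w=(171,191,34),d=(319,183,20),k1=(304,183,44),k2=(336,181,44),b1=(246,215,80),b2=(254,198,80))),("scene",dict(o=(247,216,34),d=(334,248,20)))):
    d=np.load(f'pics/{n}.npz')
    for k,p in pts.items():print(n,k,ray(d,p[:2],p[2]).round())
    R=cv2.Rodrigues(d['rvec'])[0];print('cam',(-R.T@d['tvec'].ravel()).round())
d=np.load('pics/top.npz');f=d['frame']
c=cv2.resize(f[130:250,130:360],None,fx=3.4,fy=3.4,interpolation=cv2.INTER_CUBIC);cv2.imwrite('pics/c1.png',c[...,::-1])
E
```

```text
top o [ 430. -250.   34.]
top w [480. -79.  34.]
top d [ 483. -408.   20.]
top k1 [ 480. -371.   44.]
top k2 [ 480. -441.   44.]
top b1 [ 410. -241.   80.]
top b2 [ 445. -259.   80.]
cam [ 279. -245.  900.]
scene o [ 432. -251.   34.]
scene d [ 470. -418.   20.]
cam [ -80. -629.  578.]
```

View pics/c1.png

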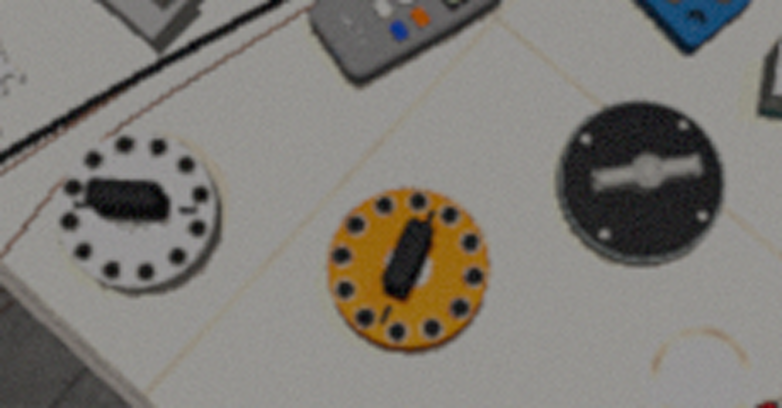

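The orange bar and marks run from about (256.5,193) to (243,222). The drive keys run from (304,183.5) to (337,178.5), and its deck screws are centred at (319.4,182.4). I'll compute yaws and moves, and check the obstacle corners.

```bash
cat >> h.py <<'E'
from scipy.spatial.transform import Rotation as Ro
def plan(obs,P,xang):
    """shift in tool axes & turn to reach TCP P pointing down with tool x at world azimuth xang(deg, mod 180)"""
    T=Ro.from_rotvec(obs['orientation']);s=T.inv().apply(np.array(P)-obs['ee_pos'])
    for k in(0,180):
        a=np.radians(xang+k);M=Ro.from_matrix(np.array([[np.cos(a),np.sin(a),0],[np.sin(a),-np.cos(a),0],[0,0,-1]]))
        print('shift',s.round(1),'turn',(T.inv()*M).as_rotvec().round(3))
E
python3 - <<'E'
from h import *
from workcell import status
o=status.get_obs();T=Ro.from_rotvec(o['orientation']).as_matrix();print(T.round(3))
d=np.load('pics/top.npz');s=np.load('pics/scene.npz')
az=lambda a,b:np.degrees(np.arctan2(*(b-a)[[1,0]]))
m1,m2=ray(d,(243.2,222.4),34),ray(d,(256.5,193.2),34);print('marks',m1,m2,(m1+m2)/2,az(m1,m2))
print('o',ray(d,(250,208.2),34))
k1,k2=ray(d,(304.4,183.5),44),ray(d,(336.8,178.5),44);print('keys',(k1+k2)/2,az(k1,k2),'screws',ray(d,(319.4,182.4),20))
print('box',[ray(d,p,0).round() for p in((185,140),(0,10))],ray(s,(232,155),0).round(),'printer',ray(s,(80,88),0).round(),'bottle',ray(s,(190,55),0).round())
print(proj(d,[[0,0,0],[0,0,200]]))
plan(o,[330,330,220],az(m1,m2));plan(o,[420,0,220],az(m1,m2));plan(o,[430,-250,220],az(m1,m2))
E
```

```text
[[-0.957  0.29  -0.   ]
 [ 0.29   0.957 -0.001]
 [ 0.    -0.001 -1.   ]]
marks [ 401.83655043 -233.90511411   34.        ] [ 464.69015244 -266.28310928   34.        ] [ 433.26335143 -250.0941117    34.        ] -27.254512063142457
o [ 432.11732183 -250.24608046   34.        ]
keys [ 482.11236416 -407.3066615    44.        ] -84.14984851112133 screws [ 484.72074811 -408.82120802   20.        ]
box [array([ 609., -107.,    0.]), array([983., 356.,  -0.])] [623. -63.   0.] printer [633. 537.   0.] bottle [1047.  466.    0.]
[[138.08593267 427.84423915]
 [102.45256657 474.20661929]]
shift [-220.3 -213.1   -2.1] turn [-0.00e+00 -2.00e-03 -2.96e+00]
shift [-220.3 -213.1   -2.1] turn [-0.001  0.     0.182]
shift [-402.  -502.9   -1.7] turn [-0.00e+00 -2.00e-03 -2.96e+00]
shift [-402.  -502.9   -1.7] turn [-0.001  0.     0.182]
shift [-484.  -739.3   -1.4] turn [-0.00e+00 -2.00e-03 -2.96e+00]
shift [-484.  -739.3   -1.4] turn [-0.001  0.     0.182]
```

```bash
python3 -m inch '[[[-220,-213,0,0,0,0.182,100],[-220,-213,0,0,0,0.182,100],[-220,-213,0,0,0,0.182,100],[-220,-213,0,0,0,0.182,100],[-220,-213,0,0,0,0.182,100],[-220,-213,0,0,0,0.182,100],[-220,-213,0,0,0,0.182,100],[-402,-503,0,0,0,0.182,100],[-402,-503,0,0,0,0.182,100],[-402,-503,0,0,0,0.182,100],[-402,-503,0,0,0,0.182,100],[-402,-503,0,0,0,0.182,100],[-402,-503,0,0,0,0.182,100],[-402,-503,0,0,0,0.182,100],[-485,-740,20,0,0,0.182,100],[-485,-740,20,0,0,0.182,100],[-485,-740,20,0,0,0.182,100],[-485,-740,20,0,0,0.182,100],[-485,-740,20,0,0,0.182,100],[-485,-740,20,0,0,0.182,100]]]'
python3 - <<'E'
from h import *
from workcell import status,optics
o=status.get_obs();w=optics.get_image('wrist');np.savez('pics/w1',ee=o['ee_pos'],ori=o['orientation'],**w)
cv2.imwrite('pics/w1.png',w['frame'][...,::-1]);print(o['t'],o['ee_pos'],o['qpos'],np.array(w['hand_eye']).round(2))
E
```

```text
t: 2.1
ee_pos: [431.6, -255.1, 197.9]
orientation: [0.747, 3.05, -0.002]
ft_force: [-0.2, 0.9, 0.6]
width: 87.4
grasp_force: 0.0
2.1 [ 431.59004878 -255.09038967  197.90064982] [-5.57122660e-01  2.68931048e-01  1.91757228e+00 -8.35797801e-04
  9.53528313e-01 -1.64728888e+00] [[   0.     -0.96   -0.28   76.6 ]
 [   1.      0.     -0.     -0.23]
 [   0.     -0.28    0.96 -168.27]
 [   0.      0.      0.      1.  ]]
```

View pics/w1.png

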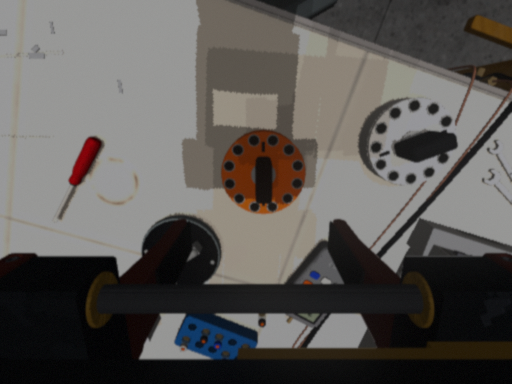

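The wrist view shows the orange disc centred near (264,171). Its bar runs vertically in the image from (264,157) to (264,203), aligned with tool x. Part of the drive is visible at (181,250).

```bash
cat >> h.py <<'E'
def wray(f,uv,z):
    H=f['hand_eye'];T=Ro.from_rotvec(f['ori']).as_matrix()
    c=T@H[:3,3]+f['ee'];v=T@H[:3,:3]@np.array([(uv[0]-f['cx'])/f['fx'],(uv[1]-f['cy'])/f['fy'],1]);return c+v*(z-c[2])/v[2]
E
python3 - <<'E'
from h import *
from workcell import status
f=np.load('pics/w1.npz');im=f['frame']
hsv=cv2.cvtColor(im,cv2.COLOR_RGB2HSV);m=cv2.inRange(hsv,(5,150,60),(20,255,255));m[230:]=0;m[:,:200]=0;m[:,330:]=0
c=max(cv2.findContours(m,cv2.RETR_EXTERNAL,cv2.CHAIN_APPROX_NONE)[0],key=cv2.contourArea)
e=cv2.fitEllipse(cv2.convexHull(c));print(e)
dk=(im.max(2)<45).astype('uint8');dk[:150]=0;dk[210:]=0;dk[:,:250]=0;dk[:,279:]=0
n,l,s,ce=cv2.connectedComponentsWithStats(dk);i=1+s[1:,4].argmax();print(s[i],ce[i],cv2.minAreaRect(np.argwhere(l==i)[:,::-1].astype(np.float32)))
print('disc',wray(f,e[0],34),wray(f,e[0],25),'mark',wray(f,(264,147),34))
y,x=np.where(l==i);t=y<y.min()+4;b=y>y.max()-4
print('bar ends',wray(f,(x[t].mean(),y[t].mean()),50),wray(f,(x[b].mean(),y.max()),80))
plan(status.get_obs(),[432,-250,60],-27.25)
E
```

```text
((262.783935546875, 171.65872192382812), (82.99107360839844, 83.05953216552734), 128.67471313476562)
[251 157  25  53 820] [263.25121951 182.2597561 ] ((263.0, 183.0), (52.0, 24.0), 90.0)
disc [ 429.01843211 -249.91071341   34.        ] [ 430.79755707 -250.7301929    25.        ] mark [ 402.93396113 -234.82427393   34.        ]
bar ends [ 412.27719513 -241.34344462   50.        ] [ 457.10799459 -265.03243292   80.        ]
shift [  0.3   2.9 137.7] turn [-1.000e-03 -0.000e+00  3.137e+00]
shift [  0.3   2.9 137.7] turn [ 0.    -0.    -0.004]
```

```bash
python3 -m inch '[[[0,3,45,0,0,0,100],[0,3,85,0,0,0,100],[0,3,115,0,0,0,100],[0,3,130,0,0,0,100],[0,3,137,0,0,0,100],[0,3,137,0,0,0,100],[0,3,137,0,0,0,0],[0,3,137,0,0,0,0],[0,3,137,0,0,0,0],[0,3,137,0,0,0,0],[0,3,137,0,0,0,0],[0,3,137,0,0,0,0],[0,3,137,0,0,0,0],[0,3,137,0,0,0,0],[0,3,137,0,0,0,0],[0,3,137,0,0,0,0]]]'
```

```text
t: 3.75
ee_pos: [432.2, -248.0, 61.3]
orientation: [0.74, 3.053, -0.0]
ft_force: [-0.7, -0.7, 0.5]
width: 17.7
grasp_force: 30.0
```

```bash
python3 -m inch '[[[0,0,-20,0,0,0,0],[0,0,-50,0,0,0,0],[0,0,-80,0,0,0,0],[0,0,-80,0,0,0,0]]]'
python3 - <<'E'
from h import *
c=np.array([483.5,-408,0]);a=np.radians(-84.15);ux=np.array([np.cos(a),np.sin(a),0]);uy=np.array([-ux[1],ux[0],0])
t=np.linspace(0,2*np.pi,60);ci=lambda r,z:c+r*np.cos(t)[:,None]*ux+r*np.sin(t)[:,None]*uy+[0,0,z]
sq=lambda z:np.array([c+s*35*ux+q*6*uy+[0,0,z] for s,q in((1,1),(1,-1),(-1,-1),(-1,1),(1,1))])
o=[]
for n,(u,v) in(('top',(319,183)),('scene',(334,245))):
    d=np.load(f'pics/{n}.npz');k=8;w=36
    im=cv2.resize(d['frame'][v-w:v+w,u-w-10+10:u+w][...,::-1].copy(),None,fx=k/1.5,fy=k/1.5,interpolation=cv2.INTER_CUBIC)
    im=cv2.convertScaleAbs(im,alpha=1.6)
    for P,col in((ci(56,20),(0,255,0)),(ci(11,46),(0,0,255)),(sq(42),(0,255,255)),(sq(20),(255,0,255))):
        p=((proj(d,P)-[u-w,v-w]+.5)*k/1.5).round().astype(np.int32);cv2.polylines(im,[p],False,col,1)
    o.append(im)
cv2.imwrite('pics/fit.png',np.hstack(o))
E
```

```text
t: 4.15
ee_pos: [434.3, -249.0, 144.3]
orientation: [0.739, 3.047, -0.003]
ft_force: [-0.1, -0.3, -1.3]
width: 17.5
grasp_force: 30.0
```

View pics/fit.png

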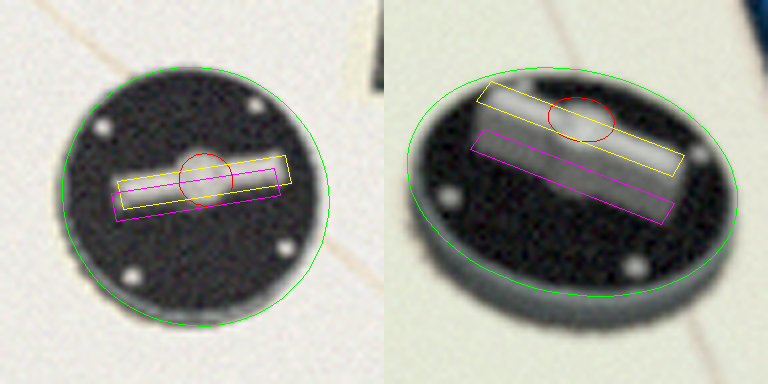

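The overlay agrees in both views to about 1–2 mm. I'm taking the drive at (484,-407) with its keys at azimuth -84°.

Run:
```python
from h import *
from workcell import status
plan(status.get_obs(),[484,-407,144],-84)
```

```text
shift [-116.6 -117.7    1.1] turn [-0.007  0.003 -2.151]
shift [-116.6 -117.7    1.1] turn [0.003 0.006 0.99 ]
```

```bash
python3 -m inch '[[[-17,-17,0,0,0,0.13,0],[-34,-34,0,0,0,0.26,0],[-50,-50,0,0,0,0.39,0],[-66,-66,0,0,0,0.52,0],[-82,-83,0,0,0,0.65,0],[-98,-100,0,0,0,0.78,0],[-110,-112,0,0,0,0.9,0],[-117,-118,0,0,0,0.99,0],[-117,-118,0,0,0,0.99,0],[-117,-118,0,0,0,0.99,0],[-117,-118,0,0,0,0.99,0]]]'
python3 - <<'E'
from h import *
from workcell import status,optics
plan(status.get_obs(),[484,-407,112],-84)
o=[]
for n,(u,v) in(('top',(319,183)),('scene',(334,220))):
    f=optics.get_image(n)['frame'];o.append(cv2.resize(f[v-64:v+64,u-64:u+64],None,fx=3,fy=3,interpolation=cv2.INTER_CUBIC))
cv2.imwrite('pics/over.png',np.hstack(o)[...,::-1])
E
```

```text
t: 5.25
ee_pos: [481.6, -405.4, 140.5]
orientation: [-2.098, -2.336, -0.0]
ft_force: [0.6, 1.2, -1.7]
width: 17.5
grasp_force: 30.0
shift [-1.9  2.2 28.5] turn [ 2.000e-03 -2.000e-03 -3.139e+00]
shift [-1.9  2.2 28.5] turn [-0.001 -0.001  0.002]
```

View pics/over.png

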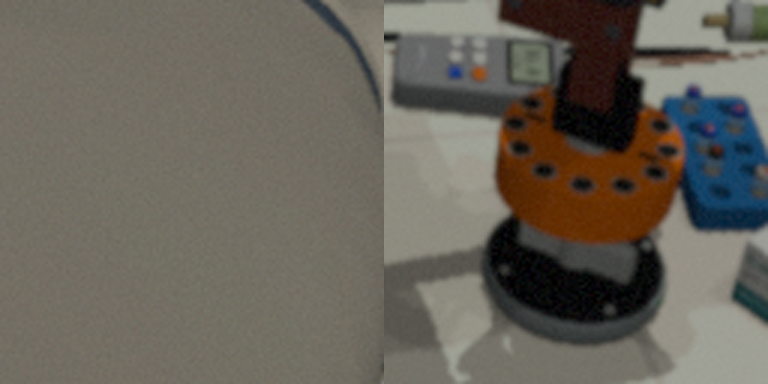

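The carousel is held level above the drive with its marks in line with the keys. I'll lower it to just past the shaft top and check the force.

```bash
python3 -m inch '[[[-2,2,8,0,0,0,0],[-2,2,16,0,0,0,0],[-2,2,22,0,0,0,0],[-2,2,26,0,0,0,0],[-2,2,29,0,0,0,0],[-2,2,32,0,0,0,0],[-2,2,35,0,0,0,0],[-2,2,38,0,0,0,0],[-2,2,41,0,0,0,0],[-2,2,41,0,0,0,0],[-2,2,41,0,0,0,0]]]'
```

```text
t: 6.45
ee_pos: [484.4, -408.1, 100.3]
orientation: [-2.102, -2.335, -0.0]
ft_force: [-1.1, -0.3, -1.3]
width: 17.9
grasp_force: 30.0
```

No contact force and the shaft is inside the bore. Continuing down.

```bash
python3 -m inch '[[[0,0,4,0,0,0,0],[0,0,8,0,0,0,0],[0,0,12,0,0,0,0],[0,0,15,0,0,0,0],[0,0,17,0,0,0,0],[0,0,18,0,0,0,0],[0,0,19,0,0,0,0],[0,0,19,0,0,0,0]]]'
```

```text
t: 7.25
ee_pos: [484.5, -408.2, 81.4]
orientation: [2.102, 2.335, -0.0]
ft_force: [0.6, 0.0, -1.3]
width: 17.5
grasp_force: 30.0
```

```bash
python3 -m inch '[[[0,0,1,0,0,0,0],[0,0,2,0,0,0,0],[0,0,2,0,0,0,0],[0,0,2,0,0,0,0]]]'
```

```text
t: 7.65
ee_pos: [484.6, -408.3, 81.3]
orientation: [2.101, 2.334, -0.0]
ft_force: [-4.7, 4.4, 12.8]
width: 17.5
grasp_force: 30.0
```

Contact with the deck at z = 81.3 mm, fully down as expected. Next I release, retreat and look.

```bash
python3 -m inch '[[[0,0,0,0,0,0,15],[0,0,0,0,0,0,40],[0,0,0,0,0,0,100],[0,0,0,0,0,0,100],[0,0,0,0,0,0,100],[0,0,0,0,0,0,100],[0,0,0,0,0,0,100],[0,0,0,0,0,0,100],[0,0,-15,0,0,0,100],[0,0,-45,0,0,0,100],[0,0,-80,0,0,0,100],[0,0,-110,0,0,0,100],[0,0,-110,0,0,0,100]]]'
python3 - <<'E'
from h import *
from workcell import optics
f=optics.get_image('scene')['frame'];cv2.imwrite('pics/end.png',f[...,::-1])
E
```

```text
t: 8.95
ee_pos: [486.7, -410.1, 195.3]
orientation: [2.096, 2.328, 0.0]
ft_force: [1.5, 0.3, 0.2]
width: 87.9
grasp_force: 0.0
```

View pics/end.png

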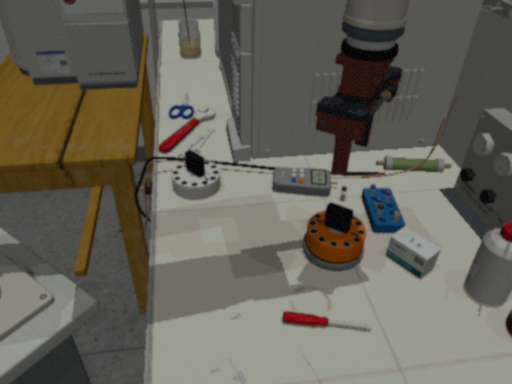

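The orange carousel sits level on the drive at (335,240). The white one is unmoved at (196,178), and the gripper is clear.

```bash
python3 -c "
from workcell import ctrl
print(ctrl.close_job())"
```

```text
the job is handed in; nothing more can be done
None
```

The orange carousel is on the keyed shaft and fully down on the deck, the white spare was not touched, and the job was handed in at about 9 s; the hand-in call returned no verdict.

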